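Slide two end caps onto the curing fixture's spigot

TASK

Stack the two flanged end caps face down on the curing fixture: first slide the silver cap along the low ledge until it drops over the fixture's brass spigot and sits flat, then slide the blue cap along the high ledge until it drops over the spigot on top of the silver cap and sits flat there. Push them rather than lifting them, and leave the pen, tape roll and meter alone.

Things in the scene. Friction and masses are not known exactly. Their poses are not given: they have to be found in the camera images.
- fixture: Fixed curing fixture. Origin: centre of its underside on the bench; y lengthwise. Dark base plate 120 (x) x 310 (y) x 12 mm. At x = y = 0 a brass spigot, 52 mm diameter, tops 18 mm above the bench, rim bevelled. Two grey cheeks 6 mm thick, inner faces at x = +-44 mm, full length, guide the caps: tops 26.5 mm high for y > 0, 56.5 mm for y < 0. Ends open.
- fixture_seat (a point): Centre of the spigot at the level of the base plate's top (12 mm above the bench), where the underside centre of the silver cap must come to rest; axes as the fixture.
- low_ledge (a point): Middle of the inner edge of the low black ledge: 88 mm wide, from fixture y = +45 to +153 mm, top (this point) 18.5 mm above the bench. A cap slid inwards bridges the gap to the spigot and drops 6.5 mm once centred over it. Axes as the fixture.
- high_ledge (a point): Middle of the inner edge of the high black ledge: 88 mm wide, from fixture y = -45 to -153 mm, top (this point) 48.5 mm above the bench, 0.5 mm over the spigot top of the seated silver cap. Its end face stops the silver cap going further. Axes as the fixture.
- silver_cap: Round end cap, face down, loose, about 300 g. Flange 84 mm diameter, 12 mm thick; above it a 68 mm hub to 30 mm height (flat shoulder), then a spigot 52 mm diameter to 36 mm, rim bevelled 2.5 mm. Underneath a blind recess 55 mm diameter, 8 mm deep, fits a spigot with 1.5 mm radial play. Origin: centre of underside, z up. Bare aluminium. Starts on the low ledge, centre at fixture y +85 to +110 mm.
- silver_cap_seat (a point): Centre of the silver cap's top shoulder, 30 mm above its underside, where the underside centre of the blue cap must come to rest.
- blue_cap: Same size and shape as the silver cap (see there), painted blue, with a bare aluminium spigot on top; loose, 300 g or so, face down. Origin: centre of the underside, z up. Starts on the high ledge, centre at fixture y -85 to -110 mm.
- tape: Small black tape roll lying flat, 55 x 53 x 19 mm, bystander. Origin: centre of underside.
- meter: Orange and black hand-held meter lying face up, 200 x 106 x 46 mm, bystander. Origin: centre of underside.
- pen: White marker pen with a black cap, 135 mm long along its y, 17 mm thick, bystander. Origin: centre of underside.
Things that resemble listed ones, but are neither listed nor needed, are in the scene too. There is more than one size of the silver_cap; the one meant has the size given above. There is more than one size of the blue_cap; the job needs the larger.

How it is judged:
On the way:
1. the silver cap sits flat over the fixture's spigot, the blue cap not yet on it (horizontal distance between silver_cap and fixture_seat below 0.004 m and z of silver_cap in the frame of fixture_seat between -0.002 and 0.002 m and angle between silver_cap's own z axis and vertical below 0.04 rad and not (horizontal distance between blue_cap and silver_cap_seat below 0.004 m and z of blue_cap in the frame of silver_cap_seat between -0.002 and 0.002 m and angle between blue_cap's own z axis and vertical below 0.04 rad)), for 0.2 s.
At the end, for the whole second after the job is handed in: The silver cap lies flat over the fixture's spigot (centre within 4 mm, height within 2 mm of seated, tilt under 0.04 rad), the blue cap lies likewise over the silver cap's spigot, and both are at rest (horizontal distance between silver_cap and fixture_seat below 0.004 m and z of silver_cap in the frame of fixture_seat between -0.002 and 0.002 m and angle between each of silver_cap, blue_cap's own z axis and vertical below 0.04 rad and horizontal distance between blue_cap and silver_cap_seat below 0.004 m and z of blue_cap in the frame of silver_cap_seat between -0.002 and 0.002 m and linear speed of each of silver_cap, blue_cap below 0.02 m/s); the robot touches nothing.
It fails at once if the silver cap is lifted (underside centre more than 35 mm above the bench) (height (world z) of silver_cap above 0.035 m).
It fails at once if the blue cap is lifted (underside centre more than 65 mm above the bench) (height (world z) of blue_cap above 0.065 m).
It fails at once if the pen, tape or meter is moved by more than 30 mm (distance of any of tape, meter, pen from where it was at the start of the episode above 0.03 m).
It also fails if it takes over 51 s, if anything falls off the work surface, if the arm or the gripper's body presses on something with over 40 N, if the wrist force passes 120 N, or if a joint passes its speed limit or range.

ROBOT

A 6-joint arm with a two-finger parallel gripper is mounted at the origin on a cart in front of the work surface, level with it; the furniture and walls round the work are solid. World frame = base frame: x ahead of the robot, y to its left, z up, the work surface at z = 0. Lengths are in m, angles in rad, forces in N, time in s.
With the tool pointing down it reaches from about 0.35 to 0.925 m from the base axis. Payload 6.4 kg.
Tool frame: the origin (TCP) lies between the finger pads; the fingertips stand 17 mm ahead of it and the grasp point (between the pads) lies 2 mm behind it; z points along the fingers, y is the line along which they close (so a half turn about z gives the same grasp; the last joint's range is limited). The gripper opens to 85 mm and grips with 20 to 120 N. Pads are 22 mm wide; open, the fingers measure 114 mm over their backs; the gripper's body (76 mm by 85 mm) begins 54 mm behind the grasp point. The pads swing forward as they close: fully open they stand 13 mm farther back than shut.
Start: joints at [1.176, 0.245, 1.558, -0, 1.339, -0.174], TCP at [0.142, 0.634, 0.248] pointing down, gripper open.
Joint ranges: [-3.13, 3.13], [-1.02, 2.26], [0.13, 2.54], [-0.95, 4.09], [0.21, 2.88], [-2.74, 2.74]. Speed limits (rad/s): [2.57, 2.57, 3.14, 3.14, 3.14, 3.14].

INTERFACE

Orientations are given as [roll, pitch, yaw] about the fixed x, y, z axes, in that order (R = Rz(yaw) Ry(pitch) Rx(roll)).
In Python, from cell import * gives the robot as it stands.
- The arm moves only by the tool jog_arm, never from a script. Its argument "moves" is a list that holds one entry, the list of rows, each a list of 7 numbers: the shift along the tool's x, y, z in units of 0.12 m (1.0 is 0.12 m), then the turn, a rotation vector about the tool's x, y, z in units of pi/2 rad (1.0 is pi/2 rad), then the opening, from 0 (shut) to 1 (fully open). In form: [[[dx, dy, dz, rx, ry, rz, hand], ...]]. A call has 1 to 12 rows; each row is the pose to reach, as a shift and turn from the pose commanded when the call began, along the tool's axes at that moment; what a row does not reach only later rows make up. A row lasts 1/8 s, in which the tool goes at most 62.5 mm and 10.7 degrees, less where a joint would pass 70% of its speed; a pose out of reach is approached as far as the arm can. A call with a number of a shift or a turn outside -1 to 1 is refused whole. A call with a gripper value outside its range is refused whole. The fingers move at their own pace and stop on an object; the grip force is fixed at half the most. Time passes only in rows, so rows that repeat a pose let the fingers close. It gives the time, the measured TCP pose, the force, the opening and the grip force at its end, in the units of the state.
- sense(): the state, without advancing time (a new reading comes with each control period).
- snapshot(name): name is "side" or "top" or "wrist"; returns a dict with "image" (480x640x3 uint8, red, green, blue), "mtx" (3x3 intrinsics, pixels), "view" (4x4, takes a point from world to camera coordinates); the wrist camera has in their place "mount" (4x4, takes a point from camera to tool coordinates, whose origin is the TCP and whose axes are the flange's). Camera axes: x right, y down, z forward; pixel columns grow to the right and rows downward; lengths in m; the calibration is good to about 2 mm. A picture is of the moment at which its call begins: read the wrist's pose just before it. There is no depth.
- close_job(): hands the job in; it is judged then, once.
The state is a dict: "t": time; "joints": joint angles; "dq": joint speeds; "joint_efforts": joint torques, N m; "ee_pos": TCP position; "tool_rot": TCP orientation; "wrist_force": force on the tool from outside, world axes, zero at the start; "moment": the same for the moment, N m; "width": opening from 0.0 (shut) to 1.0 (fully open); "grip_force": force on a finger pad.
Only numpy, scipy, OpenCV 4.12 (cv2) and the standard library are available. Lean on these libraries where they do the work, as an engineer would, in place of code of your own. Each camera call takes 0.05 s, during which the arm holds its last target. There are 200 camera calls.

## Working session

There is one attempt and no reset: what is moved stays moved. The work goes in short steps, Python scripts to look and compute and a tool call to move; the robot and the scene stay as the last step left them, time stands still between calls to the robot, and variables do not carry over. Pictures are saved under pics/ and viewed, at most 13 in all, crops included, and the job is handed in when it is done.

Besides the shell and the picture viewer there is one more tool, called after "Request:" as name(argument=value, ...), one argument or row to a line, values as JSON. jog_arm: Moves the arm, as the interface text tells. Its arguments: {"type":"object","properties":{"moves":{"type":"array"}},"required":["moves"]}

```bash
mkdir -p pics; python3 - <<'E'
from cell import *
import cv2,numpy as np,pickle
s=sense();print(s)
for n in("top","side"):
    d=snapshot(n);pickle.dump(d,open(f"pics/{n}0.pkl","wb"));cv2.imwrite(f"pics/{n}0.png",d["image"][:,:,::-1])
    print(n,d["mtx"].round(1).tolist(),d["view"].round(4).tolist())
E
```

```text
{'t': 0.0, 'joints': array([ 1.17589182e+00,  2.45860636e-01,  1.55903302e+00,  9.66538105e-06,
        1.33867558e+00, -1.74113957e-01]), 'dq': array([ 3.90039515e-04,  5.03507582e-04, -4.91043327e-04,  3.14698004e-04,
       -8.85559556e-04,  5.14570687e-05]), 'joint_efforts': array([ 6.71856251e-04, -4.29521048e+01, -3.26120675e+01, -1.71232173e-04,
        5.36464635e-03,  2.50904031e-05]), 'ee_pos': array([0.14214525, 0.63372582, 0.24714028]), 'tool_rot': array([-3.13964759e+00, -3.51672340e-04,  2.92079953e+00]), 'wrist_force': array([ 0.31117061,  0.47525953, -0.2478411 ]), 'moment': array([ 0.01480625,  0.03000378, -0.01991455]), 'grip_force': 0.0, 'width': 0.9968957202260126}
top [[480.3, 0.0, 316.5], [0.0, 480.3, 246.5], [0.0, 0.0, 1.0]] [[0.0807, -0.9967, -0.0067, -0.0329], [-0.9735, -0.0774, -0.2153, 0.556], [0.2141, 0.0239, -0.9765, 1.2799], [0.0, 0.0, 0.0, 1.0]]
side [[598.6, 0.0, 321.3], [0.0, 598.6, 241.3], [0.0, 0.0, 1.0]] [[-0.9721, -0.2337, -0.0206, 0.5426], [-0.1027, 0.5029, -0.8582, 0.1185], [0.211, -0.8321, -0.5129, 1.5117], [0.0, 0.0, 0.0, 1.0]]
```

View pics/top0.png

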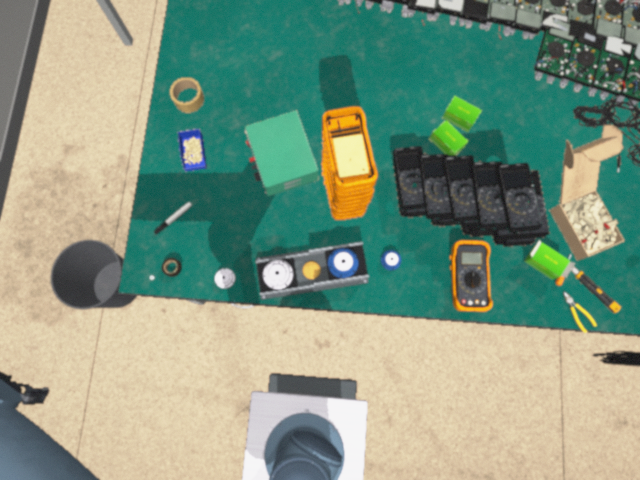

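View pics/side0.png

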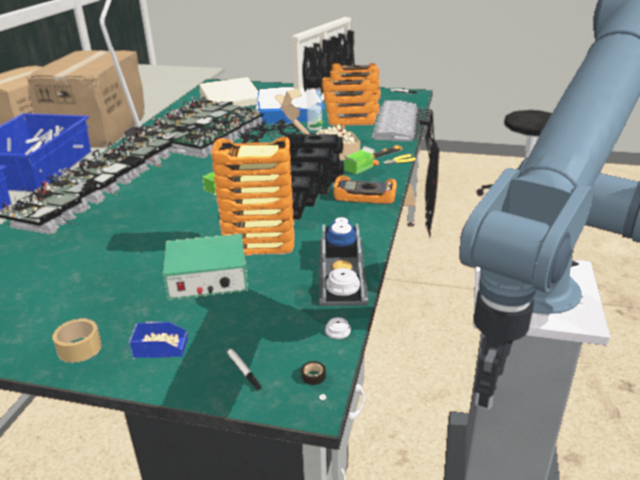

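Top view: candidates silver are (277,273), between the cheeks, and (224,278), small and on the bench. Blue candidates are (343,262), between the cheeks, and (391,260), small and on the bench. The caps on the fixture fit the description because they are larger and on the ledges. I'll confirm with a crop and a size measurement.

```bash
cat > h.py <<'E'
import numpy as np,cv2,pickle
def ray(d,uv,z):
    R=d["view"][:3,:3];t=d["view"][:3,3];c=-R.T@t
    v=R.T@np.linalg.solve(d["mtx"],[uv[0],uv[1],1.]);return c+v*(z-c[2])/v[2]
def proj(d,p):
    q=d["mtx"]@(d["view"][:3,:3]@np.asarray(p,float)+d["view"][:3,3]);return q[:2]/q[2]
E
python3 - <<'E'
from h import *
d=pickle.load(open("pics/top0.pkl","rb"));im=d["image"]
c=im[225:310,210:410];cv2.imwrite("pics/crop0.png",cv2.resize(c,None,fx=4,fy=4,interpolation=cv2.INTER_CUBIC)[:,:,::-1])
hsv=cv2.cvtColor(im,cv2.COLOR_RGB2HSV)
roi=np.zeros(im.shape[:2],np.uint8);roi[225:310,205:410]=255
def blobs(m,name,z):
    cs,_=cv2.findContours(m&roi,cv2.RETR_EXTERNAL,cv2.CHAIN_APPROX_NONE)
    for k in cs:
        if cv2.contourArea(k)>40:
            e=cv2.fitEllipse(k);p=ray(d,e[0],z);print(name,np.round(e[0],1),np.round(e[1],1),p.round(4),cv2.contourArea(k),"diam",np.round(np.array(e[1])/480*(d["view"][2,:3]@p+d["view"][2,3]),4))
blobs(cv2.inRange(hsv,(100,90,40),(130,255,255)),"blue",.0605)
blobs(cv2.inRange(hsv,(0,0,150),(180,60,255)),"white",.05)
blobs(cv2.inRange(hsv,(10,100,100),(30,255,255)),"brass",.018)
E
```

```text
blue [390.7 259.6] [19.3 19.4] [ 0.5358 -0.1961  0.0605] 292.0 diam [0.0534 0.0538]
blue [342.6 262.5] [29.9 31.7] [ 0.5171 -0.0639  0.0605] 741.5 diam [0.0828 0.0878]
white [247.2 307.1] [ 5.3 68.4] [0.3746 0.1877 0.05  ] 163.0 diam [0.0144 0.1875]
white [223.8 278.1] [18.6 20.2] [0.449  0.2614 0.05  ] 292.5 diam [0.0516 0.0562]
white [333.4 264.2] [ 37.3 170.4] [ 0.5122 -0.039   0.05  ] 843.5 diam [0.104  0.4756]
white [391.5 258.5] [12.8 12.9] [ 0.5414 -0.1996  0.05  ] 128.0 diam [0.0357 0.0362]
white [343.  260.9] [18.5 18.6] [ 0.5238 -0.065   0.05  ] 269.0 diam [0.0516 0.0521]
white [309.1 251.9] [ 3.3 40.2] [0.5418 0.0316 0.05  ] 64.5 diam [0.0094 0.113 ]
brass [311.1 269.7] [16.9 17.7] [0.4973 0.0227 0.018 ] 233.0 diam [0.0482 0.0505]
```

View pics/crop0.png

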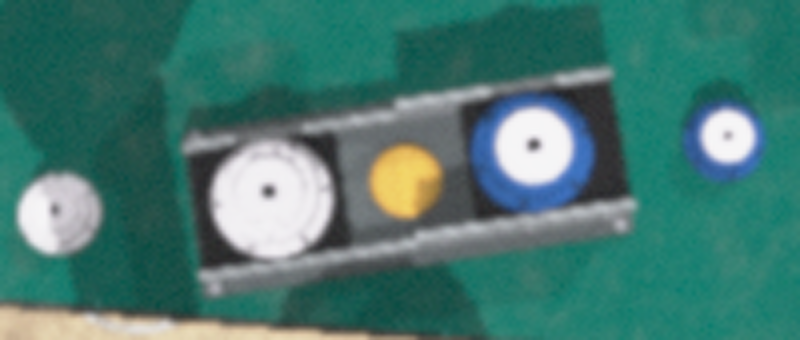

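The crop confirms it: the silver cap (84 mm class) sits on the low ledge left of the brass spigot with its dot near (277,272.8). The big blue cap is on the right with its dot near (343.5,261.3). The two bench items are about 53 mm decoys.

```bash
python3 - <<'E'
from h import *
d=pickle.load(open("pics/top0.pkl","rb"));im=d["image"]
S=ray(d,(277,272.75),.0545);B=ray(d,(343.2,261.1),.0845);F=ray(d,(311.1,269.7),.018)
for n,p in zip("SBF",(S,B,F)):print(n,p.round(4))
for a,b in((S,F),(F,B),(S,B)):
    v=(a-b)[:2];print(np.linalg.norm(v).round(4),np.degrees(np.arctan2(-v[0],v[1])).round(2))
# cheek corners from crop (top outer edges)
def P(u,v,z):return ray(d,(210+u/4,225+v/4),z)
# back cheek outer-top edges: low half and high half ; front
for n,a,b,z in(("back low",(188,142),(395,102),.0265),("back high",(400,100),(610,68),.0565),("front low",(205,272),(415,236),.0265),("front high",(418,232),(630,204),.0565)):
    p,q=P(*a,z),P(*b,z);v=(p-q)[:2];print(n,p.round(4),q.round(4),np.linalg.norm(v).round(4),np.degrees(np.arctan2(-v[0],v[1])).round(2))
# side view
e=pickle.load(open("pics/side0.pkl","rb"));c=e["image"][210:350,290:390]
cv2.imwrite("pics/crop1.png",cv2.resize(c,None,fx=4,fy=4,interpolation=cv2.INTER_CUBIC)[:,:,::-1])
for n,p in zip("SBF",(S,B,F)):print(n,(proj(e,p)-[290,210])*4)
E
```

```text
S [0.4751 0.115  0.0545]
B [ 0.5167 -0.0645  0.0845]
F [0.4973 0.0227 0.018 ]
0.095 13.52
0.0893 12.53
0.1843 13.04
back low [0.5101 0.1782 0.0265] [0.5507 0.0337 0.0265] 0.1501 15.73
back high [0.5462 0.0292 0.0565] [ 0.5807 -0.1156  0.0565] 0.1489 13.41
front low [0.4187 0.1563 0.0265] [0.4558 0.0116 0.0265] 0.1494 14.37
front high [0.4546 0.009  0.0565] [ 0.4857 -0.1352  0.0565] 0.1475 12.15
S [210.23822185 255.35506626]
B [204.16264071  67.35061454]
F [206.0179128  220.92882354]
```

View pics/crop1.png

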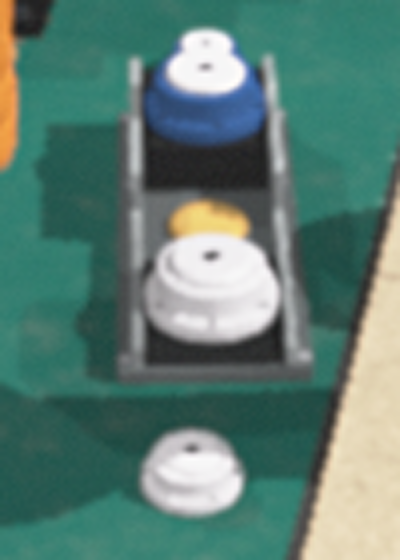

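Request:
jog_arm(
  moves=[
    [[-0.85, -0.78, 0, 0, 0, 0.711, 0], [-0.85, -0.78, 0, 0, 0, 0.711, 0], [-0.85, -0.78, 0, 0, 0, 0.711, 0], [-0.85, -0.78, 0, 0, 0, 0.711, 0], [-0.85, -0.78, 0, 0, 0, 0.711, 0], [-0.85, -0.78, 0, 0, 0, 0.711, 0], [-0.85, -0.78, 0, 0, 0, 0.711, 0], [-0.85, -0.78, 0, 0, 0, 0.711, 0]],
  ],
)

```text
t: 1.1
ee_pos: [0.2213, 0.5204, 0.248]
tool_rot: [-3.141, 0.0, 1.806]
wrist_force: [-0.7, -0.6, 0.2]
width: 0.001
grip_force: 0.0
```

```bash
cat >> h.py <<'E'
YAW=np.radians(13.3);F=np.array([.497,.0225]);EY=np.array([-np.sin(YAW),np.cos(YAW)]);EX=np.array([np.cos(YAW),np.sin(YAW)])
def st():
    from cell import sense
    s=sense();p=s["ee_pos"];r=p[:2]-F
    print("t",round(s["t"],2),"ee",p.round(4),"fix x,y mm",(r@EX*1e3).round(1),(r@EY*1e3).round(1),"rot",s["tool_rot"].round(3),"f",s["wrist_force"].round(1),"w",round(s["width"],2),"j",s["joints"].round(2))
E
python3 -c "
from h import *;st()"
```

```text
t 1.1 ee [0.2213 0.5204 0.248 ] fix x,y mm -153.8 548.0 rot [-3.141  0.     1.806] f [-0.7 -0.6  0.2] w 0.0 j [0.97 0.05 1.78 0.   1.32 0.73]
```

Request:
jog_arm(
  moves=[
    [[-0.5, 0.2, 0, 0, 0, 0, 0], [-1, 0.4, 0, 0, 0, 0, 0], [-1, 0.4, 0, 0, 0, 0, 0]],
  ],
)

```text
t: 1.48
ee_pos: [0.2975, 0.4127, 0.2483]
tool_rot: [3.141, 0.0, 1.801]
wrist_force: [0.6, 0.1, 0.5]
width: 0.0
grip_force: 0.0
```

Request:
jog_arm(
  moves=[
    [[-0.5, 0.2, 0, 0, 0, 0, 0], [-1, 0.4, 0, 0, 0, 0, 0], [-1, 0.4, 0, 0, 0, 0, 0]],
  ],
)

```text
t: 1.85
ee_pos: [0.3718, 0.3075, 0.2485]
tool_rot: [3.141, -0.0, 1.801]
wrist_force: [-0.7, 0.4, 0.3]
width: 0.001
grip_force: 0.0
```

Request:
jog_arm(
  moves=[
    [[-0.5, 0.2, 0.3, 0, 0, 0, 0], [-1, 0.45, 0.6, 0, 0, 0, 0], [-1, 0.45, 0.8, 0, 0, 0, 0], [-1, 0.45, 0.8, 0, 0, 0, 0]],
  ],
)

```text
t: 2.35
ee_pos: [0.4488, 0.2048, 0.1495]
tool_rot: [-3.135, -0.001, 1.804]
wrist_force: [-0.2, 0.5, -0.4]
width: -0.001
grip_force: 0.0
```

```bash
python3 -c "
from h import *;st()"
```

```text
t 2.35 ee [0.4488 0.2048 0.1495] fix x,y mm -4.9 188.5 rot [-3.135e+00 -1.000e-03  1.804e+00] f [-0.2  0.5 -0.4] w -0.0 j [ 0.2  -0.    2.02  0.    1.13 -0.04]
```

Request:
jog_arm(
  moves=[
    [[-0.17, 0.04, 0.3, 0, 0, 0, 0], [-0.17, 0.04, 0.6, 0, 0, 0, 0], [-0.17, 0.04, 0.8, 0, 0, 0, 0], [-0.17, 0.04, 0.93, 0, 0, 0, 0], [-0.17, 0.04, 0.93, 0, 0, 0, 0], [-0.17, 0.04, 0.93, 0, 0, 0, 0]],
  ],
)

```text
t: 3.1
ee_pos: [0.4608, 0.1869, 0.042]
tool_rot: [3.139, 0.0, 1.805]
wrist_force: [-0.2, 0.2, 0.6]
width: -0.004
grip_force: 0.0
```

```bash
python3 -c "
from h import *;st()
from cell import *
d=snapshot('side');e=cv2.resize(d['image'][200:360,270:410],None,fx=4,fy=3.75,interpolation=cv2.INTER_CUBIC)
cv2.imwrite('pics/s1.png',e[:,:,::-1])"
```

```text
t 3.1 ee [0.4608 0.1869 0.042 ] fix x,y mm 2.6 168.3 rot [3.139 0.    1.805] f [-0.2  0.2  0.6] w -0.0 j [ 0.16  0.19  2.05  0.    0.9  -0.08]
```

View pics/s1.png

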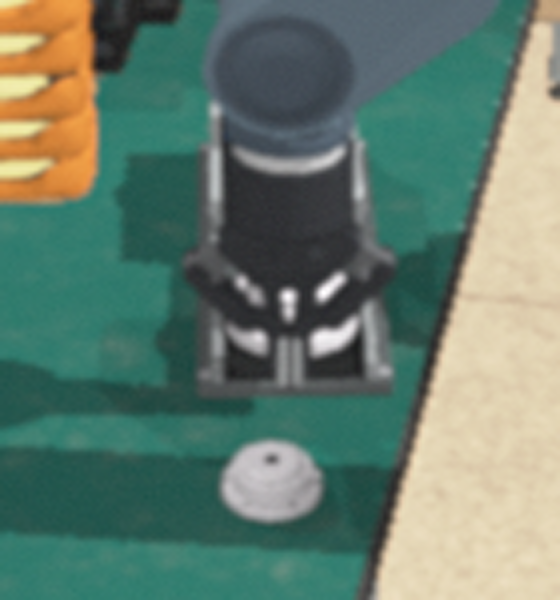

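The pads are shut, behind the silver cap and centred between the cheeks. Now lowering 3.5 mm and pushing.

Request:
jog_arm(
  moves=[
    [[-0.04, -0.02, 0.03, 0, 0, 0, 0], [-0.1, -0.02, 0.03, 0, 0, 0, 0], [-0.16, -0.02, 0.03, 0, 0, 0, 0], [-0.22, -0.02, 0.03, 0, 0, 0, 0], [-0.28, -0.02, 0.03, 0, 0, 0, 0], [-0.34, -0.02, 0.03, 0, 0, 0, 0], [-0.4, -0.02, 0.03, 0, 0, 0, 0], [-0.46, -0.02, 0.03, 0, 0, 0, 0], [-0.52, -0.02, 0.03, 0, 0, 0, 0], [-0.58, -0.02, 0.03, 0, 0, 0, 0], [-0.64, -0.02, 0.03, 0, 0, 0, 0], [-0.7, -0.02, 0.03, 0, 0, 0, 0]],
  ],
)

```text
t: 4.65
ee_pos: [0.477, 0.1034, 0.037]
tool_rot: [-3.141, 0.0, 1.804]
wrist_force: [-0.4, 0.7, 0.7]
width: -0.001
grip_force: 0.8
```

```bash
cat >>h.py <<'E'
def look(n):
    from cell import snapshot
    for k in("top","side"):
        d=snapshot(k);pickle.dump(d,open(f"pics/{n}_{k}.pkl","wb"))
        if k=="top":a=cv2.resize(d["image"][215:320,210:410],(800,420),interpolation=cv2.INTER_CUBIC)
        else:b=cv2.resize(d["image"][200:360,270:410],(400,420),interpolation=cv2.INTER_CUBIC)
    a=cv2.resize(a,(400,210));cv2.imwrite(f"pics/{n}.png",np.hstack([np.vstack([a,np.zeros_like(a)]),b])[:,:,::-1])
E
python3 -c "
from h import *;st();look('p1')"
```

```text
t 4.65 ee [0.477  0.1034 0.037 ] fix x,y mm -0.9 83.4 rot [-3.141  0.     1.804] f [-0.4  0.7  0.7] w -0.0 j [-0.02  0.18  2.07 -0.    0.88 -0.25]
```

View pics/p1.png

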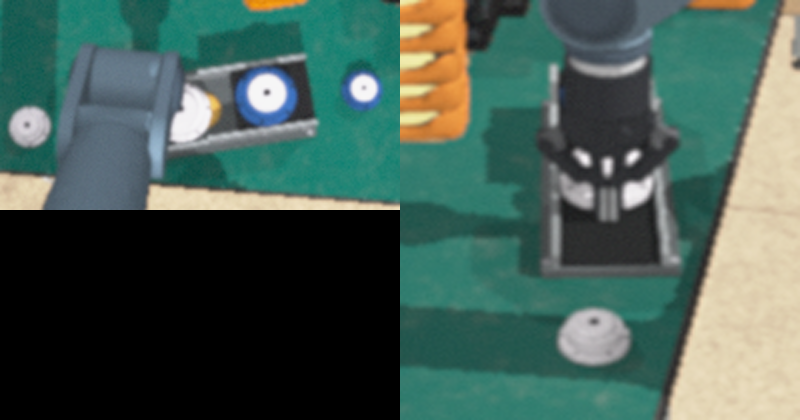

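The cap is sliding along the low ledge and partly covers the spigot. Continuing slowly.

Request:
jog_arm(
  moves=[
    [[-0.03, 0, 0, 0, 0, 0, 0], [-0.06, 0, 0, 0, 0, 0, 0], [-0.09, 0, 0, 0, 0, 0, 0], [-0.12, 0, 0, 0, 0, 0, 0], [-0.15, 0, 0, 0, 0, 0, 0], [-0.175, 0, 0, 0, 0, 0, 0], [-0.19, 0, 0, 0, 0, 0, 0], [-0.205, 0, 0, 0, 0, 0, 0], [-0.22, 0, 0, 0, 0, 0, 0], [-0.235, 0, 0, 0, 0, 0, 0]],
  ],
)

```text
t: 6.0
ee_pos: [0.4836, 0.0763, 0.0372]
tool_rot: [3.141, 0.0, 1.804]
wrist_force: [0.3, -0.1, -0.2]
width: -0.001
grip_force: 0.0
```

```bash
python3 -c "
from h import *;st()"
```

```text
t 6.0 ee [0.4836 0.0763 0.0372] fix x,y mm -0.7 55.5 rot [3.141 0.    1.804] f [ 0.3 -0.1 -0.2] w -0.0 j [-0.08  0.19  2.07 -0.    0.88 -0.31]
```

Request:
jog_arm(
  moves=[
    [[-0.008, 0, 0, 0, 0, 0, 0], [-0.016, 0, 0, 0, 0, 0, 0], [-0.024, 0, 0, 0, 0, 0, 0], [-0.024, 0, 0, 0, 0, 0, 0]],
  ],
)

```text
t: 6.5
ee_pos: [0.4842, 0.0738, 0.0372]
tool_rot: [3.142, -0.0, 1.804]
wrist_force: [-0.6, 0.4, 0.8]
width: -0.0
grip_force: 0.5
```

```bash
python3 -c "
from h import *;st();look('p2')"
```

```text
t 6.5 ee [0.4842 0.0738 0.0372] fix x,y mm -0.7 52.8 rot [ 3.142 -0.     1.804] f [-0.6  0.4  0.8] w -0.0 j [-0.08  0.19  2.07  0.    0.88 -0.31]
```

View pics/p2.png

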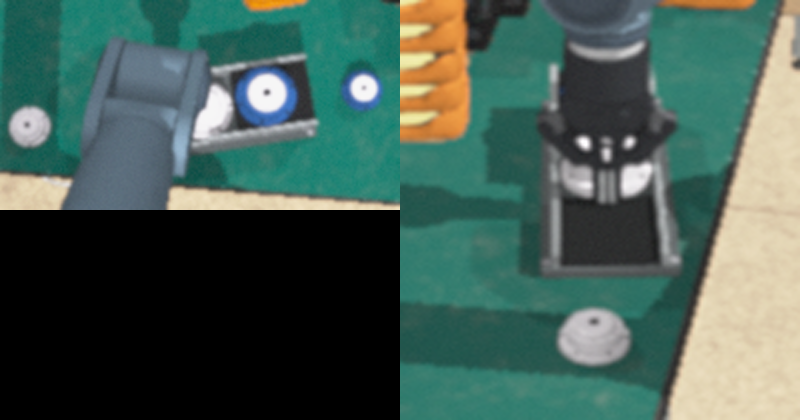

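Request:
jog_arm(
  moves=[
    [[-0.008, 0, 0, 0, 0, 0, 0], [-0.016, 0, 0, 0, 0, 0, 0], [-0.016, 0, 0, 0, 0, 0, 0]],
  ],
)

```text
t: 6.98
ee_pos: [0.4844, 0.0725, 0.0371]
tool_rot: [-3.141, -0.002, 1.803]
wrist_force: [-1.4, 4.8, 2.8]
width: -0.002
grip_force: 2.9
```

Request:
jog_arm(
  moves=[
    [[-0.008, 0, 0, 0, 0, 0, 0], [-0.016, 0, 0, 0, 0, 0, 0], [-0.016, 0, 0, 0, 0, 0, 0]],
  ],
)

```text
t: 7.35
ee_pos: [0.4844, 0.072, 0.0371]
tool_rot: [-3.141, -0.005, 1.803]
wrist_force: [-1.3, 13.3, 3.3]
width: -0.002
grip_force: 6.4
```

```bash
python3 -c "
from h import *;st()
for n in('p1','p2'):
  d=pickle.load(open(f'pics/{n}_top.pkl','rb'));g=d['image'].astype(int)
  # brightness profile along fixture axis at x=-20
  for x in(-10,0,10):
    ys=np.arange(10,-60,-4);print(n,x,[(int(y),int(g[tuple(np.round(proj(d,[*(F+EX*x/1e3+EY*y/1e3),.03])).astype(int)[::-1])].mean())) for y in ys])
"
```

```text
t 7.35 ee [0.4844 0.072  0.0371] fix x,y mm -0.9 51.1 rot [-3.141 -0.005  1.803] f [-1.3 13.3  3.3] w -0.0 j [-0.09  0.19  2.07  0.01  0.89 -0.32]
p1 -10 [(10, 243), (6, 245), (2, 243), (-2, 244), (-6, 241), (-10, 211), (-14, 131), (-18, 120), (-22, 111), (-26, 85), (-30, 79), (-34, 78), (-38, 77), (-42, 75), (-46, 58), (-50, 72), (-54, 110), (-58, 107)]
p1 0 [(10, 240), (6, 242), (2, 244), (-2, 242), (-6, 232), (-10, 195), (-14, 185), (-18, 174), (-22, 145), (-26, 113), (-30, 77), (-34, 86), (-38, 81), (-42, 73), (-46, 61), (-50, 94), (-54, 97), (-58, 102)]
p1 10 [(10, 239), (6, 237), (2, 244), (-2, 243), (-6, 237), (-10, 217), (-14, 188), (-18, 167), (-22, 132), (-26, 114), (-30, 113), (-34, 110), (-38, 111), (-42, 100), (-46, 80), (-50, 100), (-54, 107), (-58, 110)]
p2 -10 [(10, 145), (6, 242), (2, 245), (-2, 245), (-6, 246), (-10, 246), (-14, 245), (-18, 245), (-22, 244), (-26, 244), (-30, 236), (-34, 192), (-38, 168), (-42, 136), (-46, 58), (-50, 70), (-54, 106), (-58, 107)]
p2 0 [(10, 91), (6, 97), (2, 118), (-2, 199), (-6, 234), (-10, 246), (-14, 246), (-18, 245), (-22, 244), (-26, 243), (-30, 243), (-34, 233), (-38, 212), (-42, 124), (-46, 72), (-50, 94), (-54, 99), (-58, 102)]
p2 10 [(10, 120), (6, 106), (2, 102), (-2, 97), (-6, 165), (-10, 230), (-14, 244), (-18, 246), (-22, 245), (-26, 245), (-30, 244), (-34, 241), (-38, 225), (-42, 140), (-46, 81), (-50, 101), (-54, 110), (-58, 110)]
```

Request:
jog_arm(
  moves=[
    [[0.08, 0, 0, 0, 0, 0, 0], [0.12, 0, -0.3, 0, 0, 0, 0], [0.12, 0, -0.7, 0, 0, 0, 0], [0.5, 0, -0.95, 0, 0, 0, 0], [1, 0, -1, 0, 0, 0, 0], [1, 0, -1, 0, 0, 0, 0], [1, 0, -1, 0, 0, 0, 0]],
  ],
)

```text
t: 8.22
ee_pos: [0.4571, 0.1866, 0.1568]
tool_rot: [-3.141, 0.001, 1.805]
wrist_force: [-0.2, 0.1, -0.3]
width: 0.0
grip_force: 0.0
```

```bash
python3 -c "
from h import *;st();look('p3')
d=pickle.load(open('pics/top0.pkl','rb'))
for uv,z in(((335,219),.0),((335,219),.2),((365,212),0),((330,108),.2),((400,215),0),((400,215),.1),((425,215),.05),((500,243),.0),((453,240),0)):
  p=ray(d,uv,z);r=p[:2]-F;print(uv,p.round(3),'fix',(r@EX).round(3),(r@EY).round(3))
"
```

```text
t 8.22 ee [0.4571 0.1866 0.1568] fix x,y mm -1.1 168.8 rot [-3.141e+00  1.000e-03  1.805e+00] f [-0.2  0.1 -0.3] w 0.0 j [ 0.16 -0.02  2.02 -0.    1.14 -0.08]
(335, 219) [ 0.657 -0.035  0.   ] fix 0.143 -0.092
(335, 219) [ 0.601 -0.032  0.2  ] fix 0.088 -0.077
(365, 212) [ 0.686 -0.122  0.   ] fix 0.151 -0.184
(330, 108) [0.905 0.003 0.2  ] fix 0.393 -0.113
(400, 215) [ 0.685 -0.225  0.   ] fix 0.126 -0.284
(400, 215) [ 0.654 -0.21   0.1  ] fix 0.1 -0.263
(425, 215) [ 0.675 -0.289  0.05 ] fix 0.102 -0.344
(500, 243) [ 0.623 -0.519  0.   ] fix -0.002 -0.556
(453, 240) [ 0.621 -0.383  0.   ] fix 0.027 -0.423
```

View pics/p3.png

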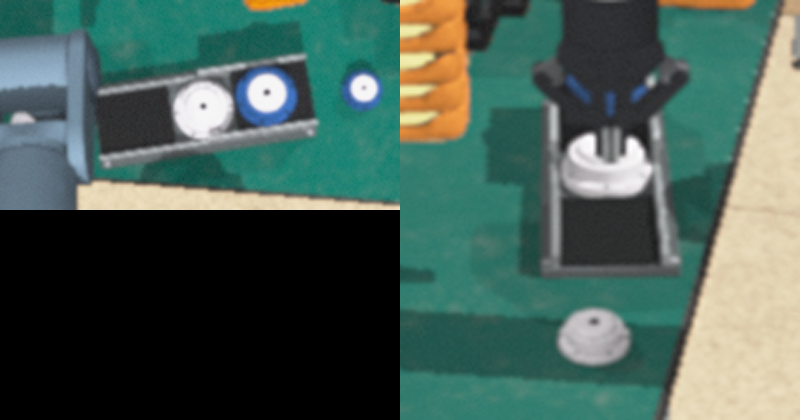

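Request:
jog_arm(
  moves=[
    [[-0.5, 0, 0, 0, 0, 0, 0], [-0.95, 0, 0, 0, 0, 0, 0], [-0.95, 0.01, 0, 0, 0, 0, 0]],
  ],
)

```text
t: 8.7
ee_pos: [0.4856, 0.0721, 0.157]
tool_rot: [-3.141, 0.001, 1.797]
wrist_force: [0.3, -0.2, -0.0]
width: 0.003
grip_force: 0.0
```

Request:
jog_arm(
  moves=[
    [[-0.5, 0, 0, 0, 0, 0, 0], [-0.95, 0, 0, 0, 0, 0, 0], [-0.95, 0, 0, 0, 0, 0, 0]],
  ],
)

```text
t: 9.07
ee_pos: [0.5117, -0.0378, 0.1571]
tool_rot: [3.142, 0.0, 1.799]
wrist_force: [-0.7, -0.4, 1.0]
width: -0.0
grip_force: 0.0
```

Request:
jog_arm(
  moves=[
    [[-0.5, 0, 0, 0, 0, 0, 0], [-0.95, 0, 0, 0, 0, 0, 0], [-0.95, 0, 0, 0, 0, 0, 0], [-0.95, 0, 0, 0, 0, 0, 0]],
  ],
)

```text
t: 9.57
ee_pos: [0.537, -0.1446, 0.1564]
tool_rot: [-3.141, -0.001, 1.804]
wrist_force: [-0.9, -0.2, 0.2]
width: -0.0
grip_force: 0.0
```

```bash
python3 -c "
from h import *;st();look('p4')
d=pickle.load(open('pics/p4_top.pkl','rb'))
for z in(.048,.0545):
  p=[*F,z];print((proj(d,p)-[210,215])*2, end=' ')
  e=pickle.load(open('pics/p4_side.pkl','rb'));print((proj(e,p)-[270,200])*[400/140,420/160]+[400,0])
"
```

```text
t 9.57 ee [ 0.537  -0.1446  0.1564] fix x,y mm 0.4 -171.9 rot [-3.141e+00 -1.000e-03  1.804e+00] f [-0.9 -0.2  0.2] w -0.0 j [-0.47  0.13  1.87  0.    1.15 -0.7 ]
[201.92915489 106.00498807] [604.54577763 146.06750593]
[201.84482672 105.2019182 ] [604.5225838  140.56335213]
```

View pics/p4.png

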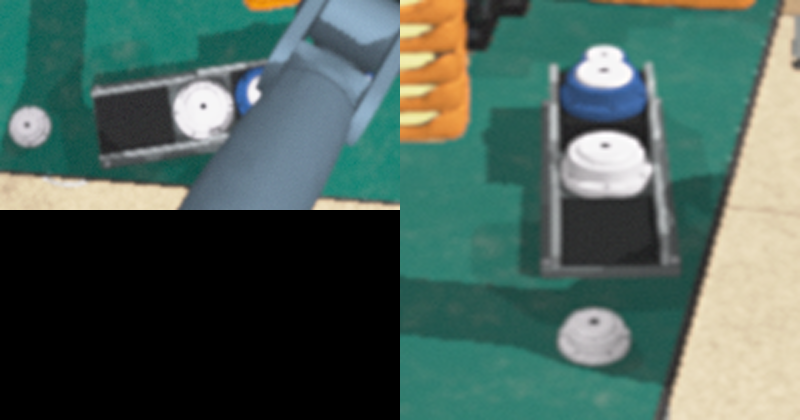

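The silver cap is seated: its side-view dot is at (605,146), where (604.5,146.1) is predicted for seated and (604.5,140.6) for not dropped. Next is the blue cap.

Request:
jog_arm(
  moves=[
    [[0, 0, 0.3, 0, 0, 0, 0], [0, 0, 0.55, 0, 0, 0, 0], [0, 0, 0.735, 0, 0, 0, 0], [0, 0, 0.735, 0, 0, 0, 0], [0, 0, 0.735, 0, 0, 0, 0]],
  ],
)

```text
t: 10.3
ee_pos: [0.5381, -0.1453, 0.0699]
tool_rot: [3.141, 0.001, 1.805]
wrist_force: [-0.0, -0.3, -0.8]
width: 0.001
grip_force: 0.0
```

```bash
python3 -c "
from h import *;st()"
```

```text
t 10.3 ee [ 0.5381 -0.1453  0.0699] fix x,y mm 1.4 -172.7 rot [3.141e+00 1.000e-03 1.805e+00] f [-0.  -0.3 -0.8] w 0.0 j [-0.47  0.26  1.9   0.    0.98 -0.7 ]
```

Request:
jog_arm(
  moves=[
    [[0.06, -0.01, 0.014, 0, 0, 0, 0], [0.13, -0.01, 0.014, 0, 0, 0, 0], [0.19, -0.01, 0.014, 0, 0, 0, 0], [0.25, -0.01, 0.014, 0, 0, 0, 0], [0.31, -0.01, 0.014, 0, 0, 0, 0], [0.37, -0.01, 0.014, 0, 0, 0, 0], [0.43, -0.01, 0.014, 0, 0, 0, 0], [0.49, -0.01, 0.014, 0, 0, 0, 0], [0.55, -0.01, 0.014, 0, 0, 0, 0], [0.61, -0.01, 0.014, 0, 0, 0, 0], [0.67, -0.01, 0.014, 0, 0, 0, 0], [0.73, -0.01, 0.014, 0, 0, 0, 0]],
  ],
)

```text
t: 11.8
ee_pos: [0.5161, -0.0606, 0.0674]
tool_rot: [3.141, 0.001, 1.804]
wrist_force: [-0.2, -3.1, 1.1]
width: 0.002
grip_force: 1.5
```

```bash
python3 -c "
from h import *;st()"
```

```text
t 11.8 ee [ 0.5161 -0.0606  0.0674] fix x,y mm -0.5 -85.2 rot [3.141e+00 1.000e-03 1.804e+00] f [-0.2 -3.1  1.1] w 0.0 j [-0.34  0.19  1.99 -0.    0.96 -0.57]
```

Request:
jog_arm(
  moves=[
    [[0.03, 0, 0, 0, 0, 0, 0], [0.06, 0, 0, 0, 0, 0, 0], [0.09, 0, 0, 0, 0, 0, 0], [0.12, 0, 0, 0, 0, 0, 0], [0.15, 0, 0, 0, 0, 0, 0], [0.175, 0, 0, 0, 0, 0, 0], [0.19, 0, 0, 0, 0, 0, 0], [0.205, 0, 0, 0, 0, 0, 0], [0.22, 0, 0, 0, 0, 0, 0], [0.235, 0, 0, 0, 0, 0, 0]],
  ],
)

```text
t: 13.05
ee_pos: [0.5095, -0.0331, 0.0671]
tool_rot: [3.142, -0.0, 1.804]
wrist_force: [0.6, -1.0, 1.0]
width: -0.002
grip_force: 0.4
```

Request:
jog_arm(
  moves=[
    [[0.008, 0, 0, 0, 0, 0, 0], [0.016, 0, 0, 0, 0, 0, 0], [0.016, 0, 0, 0, 0, 0, 0]],
  ],
)

```text
t: 13.42
ee_pos: [0.5089, -0.0312, 0.067]
tool_rot: [-3.141, -0.0, 1.804]
wrist_force: [-0.7, 0.1, -0.2]
width: -0.002
grip_force: 0.0
```

```bash
cat >>h.py <<'E'
def side(n):
    from cell import snapshot
    d=snapshot("side");cv2.imwrite(f"pics/{n}.png",cv2.resize(d["image"][200:310,270:410],None,fx=4,fy=4,interpolation=cv2.INTER_CUBIC)[:,:,::-1])
    for z in(.078,.0845):print(z,(proj(d,[*F,z])-[270,200])*4)
E
python3 -c "
from h import *;st();side('b1')"
```

```text
t 13.43 ee [ 0.5089 -0.0312  0.067 ] fix x,y mm -0.8 -55.0 rot [-3.141 -0.     1.804] f [-0.7  0.1 -0.2] w -0.0 j [-0.28  0.17  2.02  0.    0.95 -0.52]
0.078 [286.21306138 183.56903815]
0.0845 [286.17994474 175.01508537]
```

View pics/b1.png

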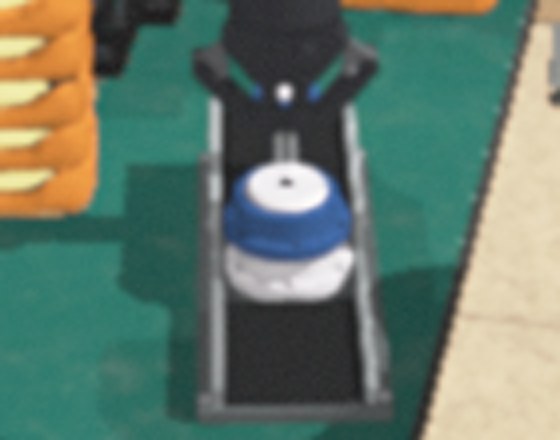

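The blue cap's dot is at (286,182.5), which matches the seated prediction (286,183.6) rather than the not-dropped one (286,175). I'll nudge it gently to check the stop, then retreat.

Request:
jog_arm(
  moves=[
    [[0.008, 0, 0, 0, 0, 0, 0], [0.016, 0, 0, 0, 0, 0, 0], [0.024, 0, 0, 0, 0, 0, 0], [0.024, 0, 0, 0, 0, 0, 0]],
  ],
)

```text
t: 13.98
ee_pos: [0.5086, -0.0289, 0.0673]
tool_rot: [3.141, 0.001, 1.804]
wrist_force: [0.7, -2.3, -0.6]
width: 0.001
grip_force: 1.1
```

Request:
jog_arm(
  moves=[
    [[-0.08, 0, 0, 0, 0, 0, 0], [-0.2, 0, 0, 0, 0, 0, 0], [-0.4, 0, -0.3, 0, 0, 0, 0], [-0.7, 0, -0.7, 0, 0, 0, 0], [-1, 0, -0.9, 0, 0, 0, 0], [-1, 0, -0.9, 0, 0, 0, 0], [-1, 0, -0.9, 0, 0, 0, 0]],
  ],
)

```text
t: 14.85
ee_pos: [0.5354, -0.1453, 0.1741]
tool_rot: [-3.14, -0.002, 1.803]
wrist_force: [0.1, -0.4, -1.2]
width: 0.002
grip_force: 0.0
```

```bash
python3 -c "
from h import *;st();side('b2')
from cell import *
for n in('top','side'):
  d=snapshot(n);g=cv2.cvtColor(d['image'],cv2.COLOR_RGB2GRAY)
  c=proj(d,[*F,.078]);x,y=c.round().astype(int);w=cv2.resize(255-g[y-5:y+6,x-5:x+6],None,fx=8,fy=8,interpolation=cv2.INTER_CUBIC).astype(float)
  w=np.clip(w-w.min()-.4*np.ptp(w),0,None);w[:8]=0;w[-8:]=0;w[:,:8]=0;w[:,-8:]=0
  v,u=np.mgrid[:88,:88];dot=np.array([(w*u).sum(),(w*v).sum()])/w.sum()
  print(n,'dot',((dot+.5)/8-.5+[x-5,y-5]).round(2),'seated',c.round(2),'undropped',proj(d,[*F,.0845]).round(2))
"
```

```text
t 14.85 ee [ 0.5354 -0.1453  0.1741] fix x,y mm -1.2 -172.2 rot [-3.140e+00 -2.000e-03  1.803e+00] f [ 0.1 -0.4 -1.2] w 0.0 j [-0.47  0.11  1.86  0.    1.18 -0.7 ]
0.078 [286.21306138 183.56903815]
0.0845 [286.17994474 175.01508537]
top dot [310.61 265.56] seated [310.77 266.12] undropped [310.72 265.7 ]
side dot [341.12 245.42] seated [341.55 245.89] undropped [341.54 243.75]
```

View pics/b2.png

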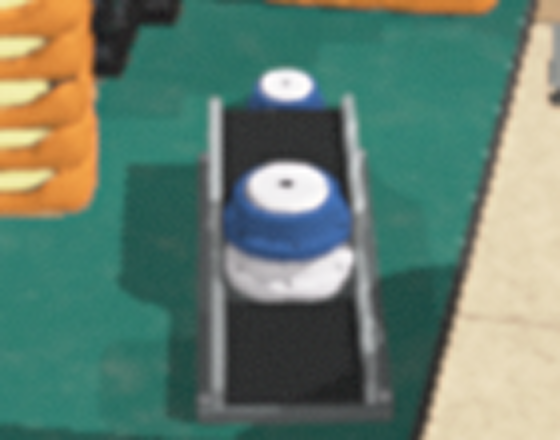

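The dot agrees with seated, but the last contact force was only 2.3 N. There is plenty of time, so I'll repeat the push until the stop is clear.

Request:
jog_arm(
  moves=[
    [[0.1, 0.01, 0.3, 0, 0, 0, 0], [0.2, 0.01, 0.6, 0, 0, 0, 0], [0.2, 0.01, 0.89, 0, 0, 0, 0], [0.4, 0.01, 0.89, 0, 0, 0, 0], [0.6, 0.01, 0.89, 0, 0, 0, 0], [0.75, 0.01, 0.89, 0, 0, 0, 0], [0.85, 0.01, 0.89, 0, 0, 0, 0], [0.92, 0.01, 0.89, 0, 0, 0, 0], [0.95, 0.01, 0.89, 0, 0, 0, 0], [0.98, 0.01, 0.89, 0, 0, 0, 0], [0.995, 0.01, 0.89, 0, 0, 0, 0], [0.995, 0.01, 0.89, 0, 0, 0, 0]],
  ],
)

```text
t: 16.5
ee_pos: [0.5098, -0.0291, 0.0684]
tool_rot: [-3.142, 0.0, 1.804]
wrist_force: [-0.2, -0.1, -0.2]
width: 0.002
grip_force: 0.0
```

Request:
jog_arm(
  moves=[
    [[0.008, 0, 0, 0, 0, 0, 0], [0.016, 0, 0, 0, 0, 0, 0], [0.016, 0, 0, 0, 0, 0, 0]],
  ],
)

```text
t: 16.88
ee_pos: [0.5097, -0.0276, 0.0687]
tool_rot: [3.141, 0.001, 1.804]
wrist_force: [-0.5, -2.4, 0.0]
width: -0.001
grip_force: 1.2
```

```bash
python3 -c "
from h import *;st()"
```

```text
t 16.88 ee [ 0.5097 -0.0276  0.0687] fix x,y mm 0.8 -51.7 rot [3.141e+00 1.000e-03 1.804e+00] f [-0.5 -2.4  0. ] w -0.0 j [-0.28  0.17  2.02 -0.    0.96 -0.51]
```

Request:
jog_arm(
  moves=[
    [[0.008, 0, 0, 0, 0, 0, 0], [0.016, 0, 0, 0, 0, 0, 0], [0.016, 0, 0, 0, 0, 0, 0]],
  ],
)

```text
t: 17.25
ee_pos: [0.5094, -0.0258, 0.0688]
tool_rot: [3.141, 0.002, 1.804]
wrist_force: [1.1, -5.9, 0.5]
width: -0.001
grip_force: 2.1
```

Request:
jog_arm(
  moves=[
    [[0.008, 0, 0, 0, 0, 0, 0], [0.008, 0, 0, 0, 0, 0, 0]],
  ],
)

```text
t: 17.5
ee_pos: [0.5095, -0.0252, 0.069]
tool_rot: [3.14, 0.002, 1.804]
wrist_force: [1.5, -6.3, 1.4]
width: -0.004
grip_force: 2.6
```

Request:
jog_arm(
  moves=[
    [[-0.08, 0, 0, 0, 0, 0, 0], [-0.2, 0, 0, 0, 0, 0, 0], [-0.4, 0, -0.3, 0, 0, 0, 0], [-0.7, 0, -0.7, 0, 0, 0, 0], [-1, 0, -0.9, 0, 0, 0, 0], [-1, 0, -0.9, 0, 0, 0, 0], [-1, 0, -0.9, 0, 0, 0, 0], [-1, 0, -0.9, 0, 0, 0, 0]],
  ],
)

```text
t: 18.5
ee_pos: [0.5353, -0.1399, 0.1747]
tool_rot: [-3.139, -0.002, 1.805]
wrist_force: [0.7, 0.5, -0.4]
width: -0.001
grip_force: 0.0
```

```bash
python3 - <<'E'
from h import *;st()
from cell import *
from scipy.optimize import least_squares
obs=[]
for n in('top','side'):
  d=snapshot(n);g=cv2.cvtColor(d['image'],cv2.COLOR_RGB2GRAY)
  x,y=proj(d,[*F,.078]).round().astype(int);w=cv2.resize(255-g[y-5:y+6,x-5:x+6],None,fx=8,fy=8,interpolation=cv2.INTER_CUBIC).astype(float)
  w=np.clip(w-w.min()-.4*np.ptp(w),0,None);w[:8]=0;w[-8:]=0;w[:,:8]=0;w[:,-8:]=0
  v,u=np.mgrid[:88,:88];obs.append((d,(np.array([(w*u).sum(),(w*v).sum()])/w.sum()+.5)/8-.5+[x-5,y-5]))
  if n=='side':
    hsv=cv2.cvtColor(d['image'],cv2.COLOR_RGB2HSV)
r=least_squares(lambda p:np.concatenate([proj(d,p)-o for d,o in obs]),[*F,.078])
q=r.x[:2]-F;print("blue top",r.x.round(4),"fix",(q@EX*1e3).round(1),(q@EY*1e3).round(1),"res",r.fun.round(2))
E
```

```text
t 18.5 ee [ 0.5353 -0.1399  0.1747] fix x,y mm -0.1 -166.8 rot [-3.139e+00 -2.000e-03  1.805e+00] f [ 0.7  0.5 -0.4] w -0.0 j [-0.46  0.1   1.86  0.    1.18 -0.69]
blue top [0.4974 0.0243 0.0796] fix 0.8 1.7 res [ 0.    0.11 -0.1  -0.02]
```

The blue cap's top triangulates to z = 79.6 mm (seated 78, not dropped 84.5), within calibration and play. Handing in.

```bash
python3 -c "
from cell import *
print(close_job())"
```

```text
the job is handed in; nothing more can be done
None
```

The job is handed in at about 18.5 s: both caps were pushed onto the fixture and, by the camera measurements, both are seated, silver on the brass spigot and blue on top of it; the hand-in returned no verdict.

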